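# Nest the silencer cups and hold the cover shut on its dowels

## Task

Assemble the air press's exhaust silencer so that a colleague can put the screws in: stand the larger cup in the round socket of the bolted-down lower half and let go of it, then nest the smaller cup upright inside it and let go. Then fit the cover over them with its two holes on the two dowels, push it down against the sprung seal ring until the flange is flush on the lower half all round, and finish while still holding it pressed shut. Leave the other things on the table where they are.

Things in the scene. Friction and masses are not known exactly. Their poses are not given: they have to be found in the camera images.
- housing_face (a point): Lower half of the silencer, bolted down: grey block 104 x 160 x 20 mm (x, y, z), with two steel dowels. This point: centre of its flat top face, 20 mm above the table; z up, y along the long side. A round collar around the point (inner radius 33.5, outer 37.5 mm, 8 mm high above the face) is the socket of the larger cup; the face is its floor.
- dowel (a point): Foot, on the top face, of one of the lower half's two upright steel dowels: 10 mm diameter, 25 mm tall above the face, the last 4 mm tapered. They stand at y = +64 mm (this one) and y = -64 mm from housing_face, x = 0.
- seal (a joint): Sprung black seal ring around the collar (inner radius 43, outer 49 mm), top 5 mm above the face when free. Value in m: 0 free, grows as the ring is pushed down, 0.005 flush with the face. It pushes up with about 6 N when free, 10 N when flush; the cover's weight alone does not push it down.
- large_cup_center (a point): Larger aluminium cup, open upward: outside diameter 60 mm, height 36 mm, wall and floor 3 mm, about 0.09 kg. This point is on its axis, half-way up (18 mm above its underside), z up. Seated, it stands 28 mm out of the collar.
- small_cup_center (a point): Smaller, taller aluminium cup, open upward: outside diameter 44 mm, height 60 mm, wall and floor 3 mm, about 0.08 kg. This point is on its axis, half-way up (30 mm above its underside), z up. Nested on the larger cup's floor, it stands 27 mm above that cup's rim.
- cover_lug (a point): Grip lug on top of the grey cover (upper half, about 0.45 kg): a block 24 x 44 x 30 mm (x, y, z). This point is the lug's centre, 93 mm above the flange's underside; z up, y along lug and flange. Under the lug a round bell, 92 mm outside diameter, top 78 mm above the flange's underside. With the cover shut this point is 93 mm above housing_face.
- cover_flange (a point): Centre of the underside of the cover's flange, which is 100 x 156 x 10 mm (x, y, z), same axes as cover_lug. A dowel hole of 12.5 mm goes through at y = -64 and at y = +64 mm (x = 0). The bell above is hollow, open below: 84 mm inside diameter, 72 mm deep from this point. The cover fits either way round.
- screwdriver: Bystander: loose screwdriver, 190 mm long, lying at the far right.
- wrench: Bystander: loose flat wrench, 160 mm long, at the robot's far left.
- fitting: Bystander: loose brass stepped fitting, 22 mm across, 24 mm tall, origin at its underside.
- snap_ring: Bystander: loose small brass ring, 20 mm across, 6 mm high, lying flat, origin at its underside.
- oil_bottle: Bystander: loose white oil bottle, 48 mm across, 130 mm tall, at the back, origin at its underside.
- jar: Bystander: loose glass jar with steel lid, 64 mm across, 75 mm tall, at the back, origin at its underside.
- mug: Bystander: loose white mug, 76 mm across, 85 mm tall, at the back right, origin at its underside.
Things that resemble listed ones, but are neither listed nor needed, are in the scene too. Leave any orange or purple look-alike of the part that bears small_cup_center alone. What is shaped like the part that bears large_cup_center but purple is not meant.

How it is judged:
By the outcome, as a careful person would: the job done as asked, in the order asked, and still so for the second after the job is handed in, while the arm keeps its last pose, push and grip.
It also fails if it takes over 70 s, if anything falls off the work surface, if the arm or the gripper's body presses on something with over 40 N, if the wrist force passes 120 N, or if a joint passes its speed limit or range.

## Robot

A 6-joint arm with a two-finger parallel gripper is mounted at the origin on the work surface. World frame = base frame: x ahead of the robot, y to its left, z up, the work surface at z = 0. Lengths are in mm, angles in rad, forces in N, time in s.
With the tool pointing down it reaches from about 350 to 875 mm from the base axis. Payload 15.5 kg.
Tool frame: the origin (TCP) lies at the very end of the fingers, on their centre line; the grasp point (between the pads) lies behind it (env.pinch_z is the z of the grasp point in the tool frame, in mm); z points along the fingers, y is the direction in which the jaws open and shut (so a half turn about z gives the same grasp; the last joint's range is limited). The gripper opens to 85 mm and grips with 20 to 120 N. Pads are 22 mm wide; open, the fingers measure 114 mm over their backs; the gripper's body (76 mm by 85 mm) begins 54 mm behind the grasp point. The pads swing forward as they close: fully open they stand 13 mm farther back than shut.
Start: joints at [-1.262, 0.494, 1.345, -0, 1.302, -0.096], TCP at [246.148, -574.489, 231.277] pointing down, gripper open.
Joint ranges: [-2.91, 2.91], [-0.82, 2.16], [0.22, 2.67], [-1.22, 4.37], [0.12, 2.79], [-3.08, 3.08]. Speed limits (rad/s): [1.89, 1.89, 2.57, 3.01, 3.01, 3.01].

## Interface

Orientations are given as a unit quaternion [w, x, y, z].
In Python, from station import env, effector, kin, optics, job_done, readout gives the robot as it stands. Calls block until the motion is done:
- env.goto(position, orientation): joint-space move of the TCP to a pose.
- env.servo_line(position, orientation=None, speed=150, threshold=None): straight line of the TCP; orientation=None keeps the orientation; speed is the mean speed in mm/s. With threshold (N) it stops when the force on the tool has changed by that much, and returns True; else False.
- env.move_joints(angles): joint-space move.
- effector.command_gripper(opening, newtons=None): finger opening in mm; newtons is the grip in N (None keeps the last); returns when the fingers have stopped.
- env.hold(seconds).
- kin.solve_ik(position, orientation): joint angles nearest the present ones, or None.
- optics.snapshot(name): name is "scene" or "side" or "wrist"; returns the picture (480x640x3 uint8, blue, green, red); there is no depth.
- optics.camera_model(name): a dict with "fx", "fy", "cx", "cy" (pixels), "world_to_cam" (4x4, takes a point from world to camera coordinates). Camera axes: x right, y up, looking along -z (the intrinsics and any distortion apply to the point x, -y, -z); pixel columns grow to the right and rows downward; lengths in mm; the calibration is good to about 2 mm. A picture is of the moment at which its call begins: read the wrist's pose just before it. camera_model takes no time and is no camera call; for the wrist camera it gives the pose at the moment of the call.
A pose or a line that the arm cannot do raises env.IKError and nothing moves.
- job_done(): hands the job in, once; it reports no verdict.
Readings, each from a call of its own:
- readout.current_time_s(): time.
- readout.current_joint_positions(): joint angles.
- readout.current_joint_velocities(): joint speeds.
- readout.current_joint_torque(): joint torques, N m.
- readout.current_tool_pos(): TCP position.
- readout.current_tool_rot(): TCP orientation.
- readout.current_wrist_force(): force on the tool from outside, world axes, zero at the start.
- readout.current_moment(): the same for the moment, N m.
- readout.current_finger_gap(): finger opening in mm.
Only numpy, scipy, OpenCV 4.12 (cv2) and the standard library are available. Lean on these libraries where they do the work, as an engineer would, in place of code of your own. Each camera call takes 0.05 s, during which the arm holds its last target. There are 200 camera calls.

## Working session

There is one attempt and no reset: what is moved stays moved. The work goes in short steps, each a Python script; the robot and the scene stay as the last script left them, time stands still between calls to the robot, and variables do not carry over. Pictures are saved under pics/ and viewed, about 8 in all and at most 12, crops included, and the job is handed in when it is done.

```bash
ls; mkdir -p pics; python3 - <<'E'
from station import env, effector, kin, optics, job_done, readout
import cv2,numpy as np
a=optics.snapshot("scene");b=optics.snapshot("side")
cv2.imwrite("pics/scene0.png",a);cv2.imwrite("pics/side0.png",b)
for n in("scene","side","wrist"):
    m=optics.camera_model(n);print(n,{k:(np.round(v,3).tolist()) for k,v in m.items()})
print(env.pinch_z,readout.current_tool_rot(),readout.current_time_s())
E
```

```text
pics
scene {'fx': 475.345, 'fy': 475.345, 'cx': 321.876, 'cy': 236.213, 'world_to_cam': [[0.481, 0.877, -0.011, -250.388], [-0.687, 0.385, 0.616, 335.356], [0.544, -0.289, 0.787, -1530.341], [0.0, 0.0, 0.0, 1.0]]}
side {'fx': 561.975, 'fy': 561.975, 'cx': 317.286, 'cy': 239.49, 'world_to_cam': [[-0.988, -0.156, 0.014, 572.49], [0.089, -0.487, 0.869, -123.327], [-0.128, 0.86, 0.495, -1430.519], [0.0, 0.0, 0.0, 1.0]]}
wrist {'fx': 347.781, 'fy': 347.781, 'cx': 319.279, 'cy': 236.279, 'world_to_cam': [[0.394, -0.919, -0.001, -625.398], [0.873, 0.375, -0.312, 40.441], [0.287, 0.122, 0.95, -379.963], [0.0, 0.0, 0.0, 1.0]]}
-18.700000000000003 [-5.50813168e-04  9.79581421e-01  2.01047086e-01 -7.34821793e-05] 0.1
```

View pics/scene0.png

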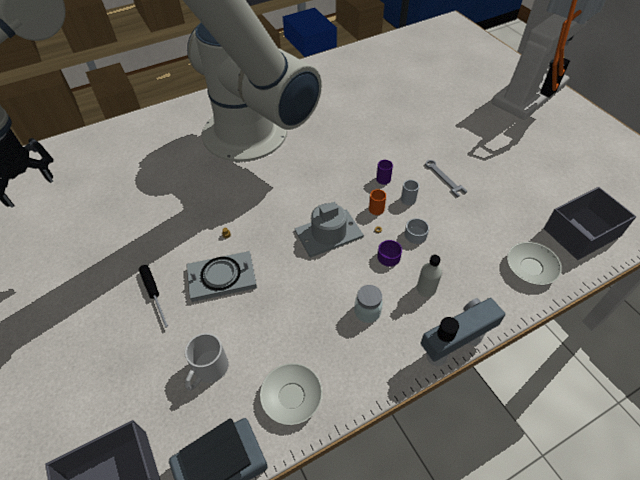

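View pics/side0.png

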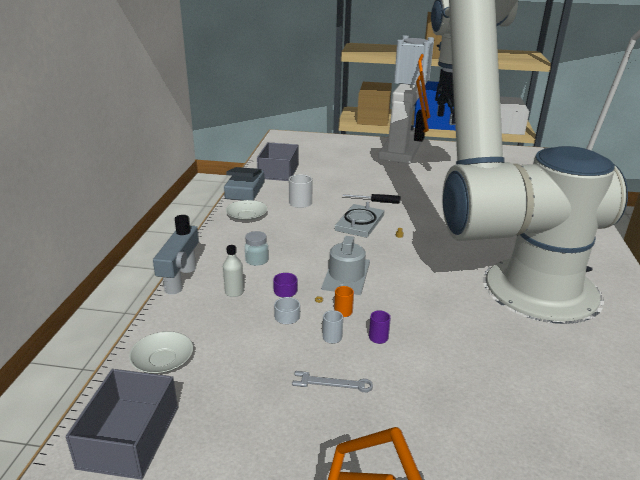

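Candidates in the scene view. Large-cup shape: grey (417,231) and purple (389,253); grey is the one meant. Small-cup shape: grey (410,191), orange (377,202) and purple (385,171); grey is the one meant. The cover is at (328,225) and the housing at (221,275). I'll get rough positions and an enlarged crop to confirm.

```bash
cat > h.py <<'E'
from station import env, effector, kin, optics, job_done, readout
import cv2,numpy as np
def q(yaw):
    "tool down, jaw axis (tool y) along angle yaw [rad] in world xy"
    a=(yaw+np.pi/2)/2; return [0,np.cos(a),np.sin(a),0]
def yaw_near(yaw,p):
    "of yaw, yaw+pi: the one with smallest |joint 6|"
    c=[]
    for k in(-1,0,1):
        s=kin.solve_ik(p,q(yaw+k*np.pi))
        if s is not None:c.append((abs(s[5]),yaw+k*np.pi))
    return min(c)[1]
def ray(m,u,v):
    W=m["world_to_cam"];W=np.array(W);R,t=W[:3,:3],W[:3,3]
    d=R.T@np.array([(u-m["cx"])/m["fx"],-(v-m["cy"])/m["fy"],-1.]);return -R.T@t,d
def cast(m,u,v,z):
    c,d=ray(m,u,v);return c+d*(z-c[2])/d[2]
def proj(m,p):
    W=np.array(m["world_to_cam"]);c=W[:3,:3]@np.array(p)+W[:3,3]
    return m["cx"]+m["fx"]*c[0]/-c[2], m["cy"]-m["fy"]*c[1]/-c[2]
def tri(r1,r2):
    (c1,d1),(c2,d2)=r1,r2
    s=np.linalg.lstsq(np.c_[d1,-d2],c2-c1,rcond=None)[0]
    a,b=c1+s[0]*d1,c2+s[1]*d2;return (a+b)/2,np.linalg.norm(a-b)
E
python3 - <<'E'
from h import *
s=optics.camera_model("scene");d=optics.camera_model("side")
for n,a,b in [("large rim",(417,226),(287,303)),("small rim",(410,185),(333,315)),("lug",(328,212),(348,243)),("collar",(221,272),(360,216)),("fitting",(226,232),(400,232)),("ring",(378,229),(319,299)),("orange",(377,195),(344,291)),("purpleS",(385,165),(380,316)),("purpleL",(389,248),(285,279)),("jar",(369,293),(256,237))]:
    p,e=tri(ray(s,*a),ray(d,*b));print(n,p.round(),round(e,1))
W=np.array(optics.camera_model("wrist")["world_to_cam"]);c=-W[:3,:3].T@W[:3,3]
print("wristcam",c,"dir",-W[2,:3], readout.current_tool_pos())
im=cv2.imread("pics/scene0.png");cv2.imwrite("pics/crop.png",cv2.resize(im[150:310,170:470],None,fx=2.6,fy=2.6,interpolation=2))
E
```

```text
large rim [614. 230.  40.] 0.2
small rim [501. 285.  62.] 0.6
lug [499.  29.  95.] 3.8
collar [ 490. -265.   25.] 0.4
fitting [ 367. -206.   13.] 1.6
ring [551. 154.   5.] 0.1
orange [488. 188.  60.] 1.6
purpleS [400. 270.  61.] 0.7
purpleL [639. 129.  37.] 3.6
jar [743.   1.  75.] 3.7
wristcam [ 320.25047624 -543.38244238  373.23649678] dir [-0.28683582 -0.12241533 -0.95012615] [ 246.05416624 -574.1753414   230.74597898]
```

View pics/crop.png

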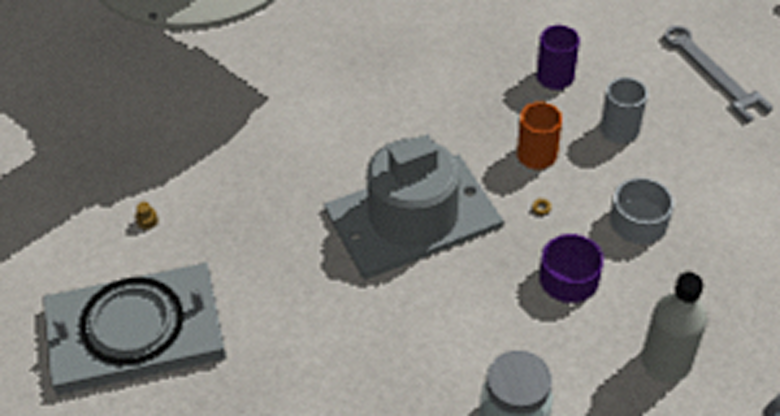

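The crop confirms it: the grey cups are at crop (641,205) for the large and (625,105) for the small, with the orange and purple look-alikes beside them. The triangulated rim heights (40 and 62) match 36 and 60. Next, wrist close-ups of all four parts.

```bash
cat > look.py <<'E'
from h import *
import json,pickle
s=optics.camera_model("scene")
a,b=cast(s,193,278,33),cast(s,245.4,266.5,33);hy=np.arctan2(*(b-a)[1::-1]);print("housing",a,b,np.degrees(hy),np.linalg.norm(b-a))
a,b=cast(s,306.5,241,10),cast(s,350.8,223,10);cy=np.arctan2(*(b-a)[1::-1]);print("cover",a,b,np.degrees(cy),np.linalg.norm(b-a))
V={}
ims=[]
for n,p,y in [("housing",[490,-265,160],hy+np.pi/2),("cover",[502,29,190],cy+np.pi/2),("small",[501,285,190],np.pi/2),("large",[614,230,190],np.pi/2)]:
    y=yaw_near(y,p);env.goto(p,q(y));env.hold(.15)
    m=optics.camera_model("wrist");im=optics.snapshot("wrist")
    V[n]=dict(m=m,yaw=y,tcp=readout.current_tool_pos());cv2.imwrite(f"pics/w_{n}.png",im);ims.append(cv2.resize(im,(400,300),interpolation=3))
    print(n,np.degrees(y),readout.current_joint_positions().round(2) if hasattr(readout.current_joint_positions(),'round') else '',readout.current_time_s())
pickle.dump(V,open("V.pkl","wb"))
cv2.imwrite("pics/mont.png",np.vstack([np.hstack(ims[:2]),np.hstack(ims[2:])]))
E
python3 look.py
```

```text
housing [ 478.67690145 -331.77064849   33.        ] [ 509.48596526 -207.81496283   33.        ] 76.0420281052823 127.7270935233435
cover [496.89297069 -32.85711654  10.        ] [501.09424728  99.43054215  10.        ] 88.18097516540828 132.35435530589373
housing 346.04202810528227 [-0.6   0.48  1.6  -0.    1.06 -0.36] 1.7833
cover -1.819024834591718 [-0.06  0.37  1.69 -0.    1.07 -0.03] 3.1167
small 90.0 [ 0.41  0.47  1.52 -0.    1.15 -1.16] 4.4
large 90.0 [ 0.27  0.57  1.31  0.    1.25 -1.3 ] 5.1667
```

View pics/mont.png

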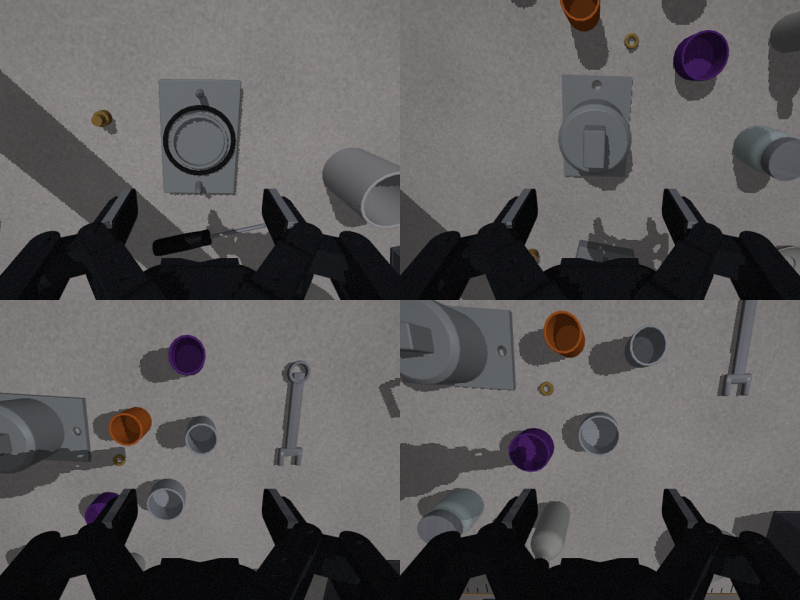

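The montage shows, clockwise from top left: housing centred at (200,140) with its dowels; cover with lug at (594,145); grey large cup at (599,433), next to the purple one; grey small cup at (201,435), next to the orange one. I'll fit circles to the cups and the ring, and enlarge the housing and cover.

```bash
cat > meas.py <<'E'
from h import *
from scipy.optimize import least_squares
def gmask(im):
    f=cv2.GaussianBlur(im,(3,3),0).astype(int);return ((f[...,0]-f[...,2]>-1)&(f.max(2)>45)&(f.max(2)-f.min(2)<45)).astype(np.uint8)*255
def blob(mask,uv):
    cs,_=cv2.findContours(mask,cv2.RETR_EXTERNAL,cv2.CHAIN_APPROX_NONE)
    cs=[c for c in cs if cv2.contourArea(c)>150]
    return max(cs,key=lambda c:cv2.pointPolygonTest(c,tuple(map(float,uv)),True))
def circ(m,c,z,R,rimonly=True):
    P=np.array([cast(m,u,v,z)[:2] for u,v in c.reshape(-1,2).astype(float)])
    n=ray(m,0,0)[0][:2];x=P.mean(0)
    for _ in range(5):
        d=(x-n)/np.linalg.norm(x-n);S=P[(P-x)@d>0] if rimonly else P
        r=least_squares(lambda t:np.hypot(*(S-t[:2]).T)-t[2],[*x,R],loss="soft_l1",f_scale=.7);x=r.x[:2]
    return x,r.x[2],np.abs(r.fun).mean()
E
python3 - <<'E'
from meas import *
import pickle
V=pickle.load(open("V.pkl","rb"))
for n,uv,z,R in [("large",(319,213),36,30),("small",(323,216),60,22)]:
    im=cv2.imread(f"pics/w_{n}.png");m=V[n]["m"];c=blob(gmask(im),uv)
    print(n,cv2.boundingRect(c),circ(m,c,z,R))
im=cv2.imread("pics/w_housing.png");m=V["housing"]["m"]
g=im.max(2);k=((g<38)*255).astype(np.uint8);k[:, :230]=0;k[300:]=0
c=blob(k,(318,225));print("ring",cv2.boundingRect(c),circ(m,c,25,49,False))
c=blob(gmask(im),(275,150));ap=cv2.approxPolyDP(c,6,True).reshape(-1,2);print("house poly",ap.tolist())
im2=cv2.imread("pics/w_cover.png");c2=blob(gmask(im2),(310,225));print("cover poly",cv2.approxPolyDP(c2,6,True).reshape(-1,2).tolist())
s,d=optics.camera_model("scene"),optics.camera_model("side");print("bottle top",tri(ray(s,434,259),ray(d,231,249)))
for n in("housing","cover"):
  mm=V[n]["m"];print(n,ray(mm,0,0)[0].round(1),V[n]["tcp"])
A=cv2.resize(im[115:325,240:400],None,fx=2.5,fy=2.5,interpolation=2);B=cv2.resize(im2[105:315,240:400],None,fx=2.5,fy=2.5,interpolation=2)
A=cv2.convertScaleAbs(A,alpha=1.4);B=cv2.convertScaleAbs(B,alpha=1.4)
cv2.imwrite("pics/hc.png",np.hstack([A,B]))
E
```

```text
large (284, 179, 69, 71) (array([613.50658594, 228.94932025]), np.float64(29.867871491552094), np.float64(0.20783140456803365))
small (295, 185, 55, 64) (array([499.68254964, 285.52539386]), np.float64(21.854836863128), np.float64(0.2450633000312755))
ring (261, 168, 116, 113) (array([ 489.08892109, -269.37371287]), np.float64(47.883478221288094), np.float64(0.24804177134307323))
house poly [[254, 127], [262, 307], [372, 309], [385, 129]]
cover poly [[259, 119], [253, 227], [262, 280], [359, 283], [370, 226], [371, 122]]
bottle top (array([762.76083622, 155.43932666, 125.21749243]), np.float64(2.7470733937823786))
housing [ 509.7 -188.9  302.6] [ 489.77120097 -265.80900765  160.09334443]
cover [505.5 107.3 332.3] [502.18718386  28.01535687 189.82950743]
```

View pics/hc.png

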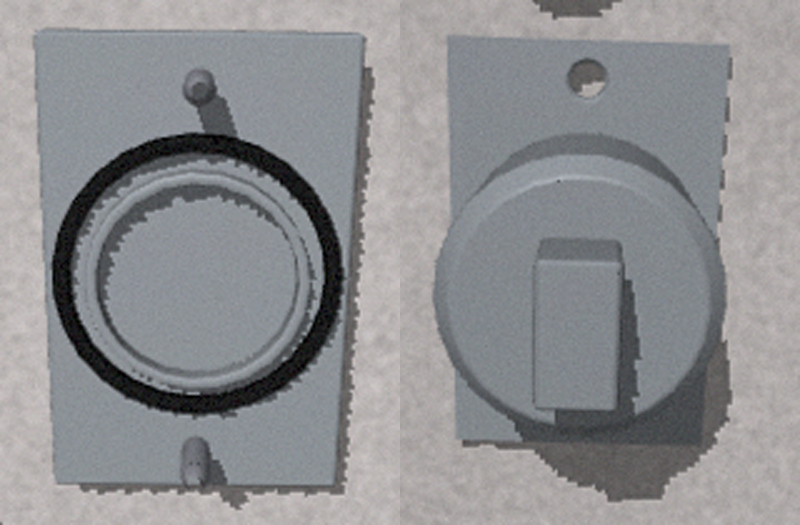

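In the crop, the dowel tips are at (200,86) and (195,480), and the cover hole is at (587,77). The lug top runs from (534,262) to (617,409). I'll cast these points and check them against the given sizes.

```bash
python3 - <<'E'
from meas import *
import pickle
V=pickle.load(open("V.pkl","rb"))
def f(n,pts,z):
    P=np.array([cast(V[n]["m"],*p,z)[:2] for p in pts]);return P
def ang(a,b):return np.degrees(np.arctan2(*(b-a)[::-1]))
P=f("housing",[(254.4,127),(384.8,128.6),(374.4,309.4),(262.8,308)],20)
print("house face c",P.mean(0),"sides",[np.linalg.norm(P[i]-P[i-1]).round(1) for i in range(4)],"ang",ang(P[3],P[0]),ang(P[2],P[1]),ang(P[0],P[1])+90,ang(P[3],P[2])+90)
D=f("housing",[(320,149.4),(318,307)],45);print("dowels",D,D.mean(0),np.linalg.norm(D[0]-D[1]),ang(D[1],D[0]))
P=f("cover",[(259.2,119.8),(371.2,122.6),(360,282),(262.8,280.2)],10)
print("flange c",P.mean(0),"sides",[np.linalg.norm(P[i]-P[i-1]).round(1) for i in range(4)],"ang",ang(P[3],P[0]),ang(P[2],P[1]),ang(P[0],P[1])+90,ang(P[3],P[2])+90)
L=f("cover",[(293.6,209.8),(328.8,209.8),(326.8,268.6),(294,268.2)],108)
print("lug c",L.mean(0),"sides",[np.linalg.norm(L[i]-L[i-1]).round(1) for i in range(4)],"ang",ang(L[3],L[0]),ang(L[2],L[1]))
H=f("cover",[(314.8,135.8)],10)[0];print("hole",H,np.linalg.norm(H-L.mean(0)),ang(L.mean(0),H))
# is image consistent: project TCP-based
E
```

```text
house face c [ 489.47384408 -270.02999544] sides [np.float64(158.5), np.float64(101.2), np.float64(158.7), np.float64(102.5)] ang 75.41839090904207 75.89482455866701 75.29971258928755 75.14104034231046
dowels [[ 505.82161799 -207.29349712]
 [ 473.22742738 -331.19214776]] [ 489.52452268 -269.24282244] 128.11423376390374 75.2610724505897
flange c [497.21741966  30.82496605] sides [np.float64(154.9), np.float64(98.6), np.float64(154.5), np.float64(99.0)] ang 86.37105065563345 86.54404575413844 86.74692480032934 86.94088869566218
lug c [497.20523476  31.19229383] sides [np.float64(42.0), np.float64(23.3), np.float64(42.3), np.float64(23.0)] ang 87.16718275929755 86.69936429216116
hole [501.12931907  95.70858802] 64.6355216084059 86.51937805835937
```

All sizes agree: housing at (489.4,-269.4) with yaw 75.3°, cover at (497.2,31.0) with yaw 86.6°. Next, the large cup.

```bash
cat > cups.py <<'E'
from h import *
HC=np.array([489.4,-269.4]);HY=np.radians(75.3)
def pick_place(xy,gz,seat,name,F=40):
    "gz: TCP above the part's underside; seat: height where underside comes to rest"
    p=np.r_[xy,gz];y=yaw_near(HY+np.pi/2,p);Q=q(y)
    env.goto(np.r_[xy,150],Q);env.servo_line(p+[0,0,25],speed=200)
    hit=env.servo_line(p,speed=60,threshold=8);g=effector.command_gripper(0,F)
    print(name,"hit",hit,"gap",readout.current_finger_gap(),readout.current_tool_pos())
    env.servo_line(np.r_[xy,200],speed=200);print("lifted gap",readout.current_finger_gap(),readout.current_wrist_force())
    y2=yaw_near(HY+np.pi/2,np.r_[HC,200]);Q=q(y2)
    env.goto(np.r_[HC,200],Q);env.servo_line(np.r_[HC,seat+gz+30],speed=150)
    m=optics.camera_model("wrist");cv2.imwrite(f"pics/{name}_above.png",optics.snapshot("wrist"))
    env.hold(.2);hit=env.servo_line(np.r_[HC,seat+gz-2],speed=40,threshold=5)
    z=readout.current_tool_pos();print("down",hit,z,"underside z",z[2]-gz,"expected",seat,readout.current_wrist_force())
    return z
E
python3 - <<'E'
from cups import *
pick_place([613.5,228.9],8,20,"large")
cv2.imwrite("pics/large_seated.png",optics.snapshot("wrist"))
effector.command_gripper(85);env.servo_line(np.r_[HC,160],speed=200);env.hold(.1)
import pickle
m=optics.camera_model("wrist");im=optics.snapshot("wrist");cv2.imwrite("pics/large_done.png",im);pickle.dump(m,open("ld.pkl","wb"))
a=cv2.imread("pics/large_seated.png")
cv2.imwrite("pics/v6.png",np.hstack([cv2.resize(a,(400,300)),cv2.resize(im[100:340,160:480],(400,300))]));print(readout.current_time_s())
E
```

```text
large hit False gap 59.24282425209391 [613.75071897 228.99397054   8.74313183]
lifted gap 59.36065633744486 [ 0.15698974 -0.5426775  -1.28583435]
down True [ 488.9838443  -269.23705414   28.60669717] underside z 20.60669716748637 expected 20 [-0.38888012 -1.21760804  7.6013555 ]
14.9167
```

View pics/v6.png

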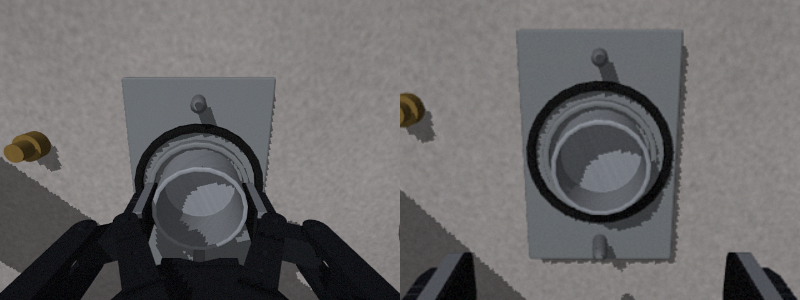

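The large cup is released inside the collar: rim centre at crop (600,168), and the underside came to rest at 19.9 mm (same offset as at the pick). Next, the small cup.

```bash
python3 - <<'E'
from cups import *
import pickle
m=pickle.load(open("ld.pkl","rb"));print("large rim centre",cast(m,320,234.4,56))
pick_place([499.7,285.5],36,23,"small")
cv2.imwrite("pics/small_seated.png",optics.snapshot("wrist"))
effector.command_gripper(85);env.servo_line(np.r_[HC,190],speed=200);env.hold(.1)
m=optics.camera_model("wrist");im=optics.snapshot("wrist");cv2.imwrite("pics/small_done.png",im);pickle.dump(m,open("sd.pkl","wb"))
a=cv2.imread("pics/small_seated.png")
cv2.imwrite("pics/v7.png",np.hstack([cv2.resize(a,(400,300)),cv2.resize(im[100:340,160:480],(400,300))]));print(readout.current_time_s())
E
```

```text
large rim centre [ 489.82514741 -268.54811225   56.        ]
small hit False gap 42.05424931884862 [499.84367312 285.59380138  36.42907918]
lifted gap 42.08443975630329 [-0.45870513 -0.54767172 -1.06620988]
down True [ 489.0054009  -269.17421182   59.09708743] underside z 23.097087432081516 expected 23 [0.45348368 0.15662062 3.84934974]
24.8583
```

View pics/v7.png

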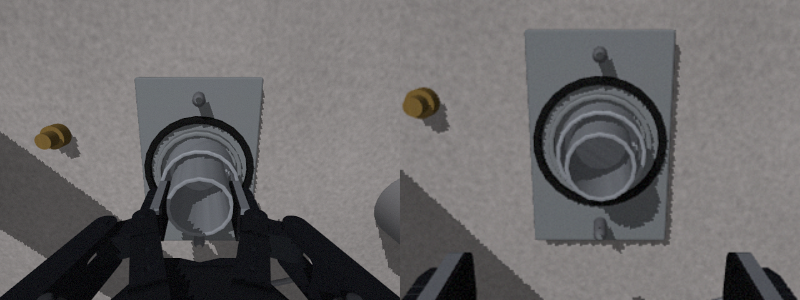

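The small cup is nested upright inside the large one: rim centre at crop (600,165), underside at about 22.7–23 mm. Now I'll grasp the cover and carry it to just above the dowel tips.

```bash
cat > cov.py <<'E'
from cups import *
import pickle
C=np.array([497.2,31.0]);CY=np.radians(86.6)
p=np.r_[C,82];y=yaw_near(CY-np.pi/2,p)
env.goto(np.r_[C,170],q(y));env.servo_line(p+[0,0,15],speed=200)
print("hit",env.servo_line(p,speed=60,threshold=8));effector.command_gripper(0,110)
t0=readout.current_tool_pos();print("gap",readout.current_finger_gap(),t0,readout.current_wrist_force())
env.servo_line(np.r_[C,225],speed=150);env.hold(.2);print("lifted",readout.current_finger_gap(),readout.current_wrist_force())
y2=y+HY-CY;env.goto(np.r_[HC,225],q(y2));env.servo_line(np.r_[HC,82+50],speed=120);env.hold(.4)
t=readout.current_tool_pos();z=t[2]-t0[2];print("flange z",z,t,readout.current_wrist_force())
m=optics.camera_model("wrist");im=optics.snapshot("wrist");cv2.imwrite("pics/cov.png",im);pickle.dump((m,z,y2,t0),open("cov.pkl","wb"))
H=HC+64*np.array([np.cos(HY),np.sin(HY)]);u=proj(m,[*H,z+10]);print("expect hole px",u,"dowel tip px",proj(m,[*H,45]))
u0,v0=int(u[0])-40,max(0,int(u[1])-30)
cr=cv2.resize(im[v0:v0+60,u0:u0+80],None,fx=6,fy=6,interpolation=2);cr=cv2.convertScaleAbs(cr,alpha=1.4)
print("crop origin",u0,v0);cv2.imwrite("pics/v8.png",np.hstack([cr,cv2.resize(im,None,fx=.48,fy=.48)[:0+230].copy() if 0 else cv2.copyMakeBorder(cv2.resize(im,(300,225)),0,cr.shape[0]-225,0,0,0)]));print(readout.current_time_s())
E
python3 cov.py
```

```text
hit False
gap 22.42564247233266 [496.91698327  31.0378112   82.21174166] [-2.8759996   0.65688991  5.90321423]
lifted 22.044112665582375 [ 0.06544396 -0.45702262 -4.66619428]
flange z 49.99079720452181 [ 489.44558004 -269.47193024  132.20253887] [ 0.07476198 -0.03109694 -4.13257664]
expect hole px (np.float64(317.8626816272491), np.float64(149.26895937294756)) dowel tip px (np.float64(317.94023090353704), np.float64(147.52222049506886))
crop origin 277 119
31.35
```

View pics/v8.png

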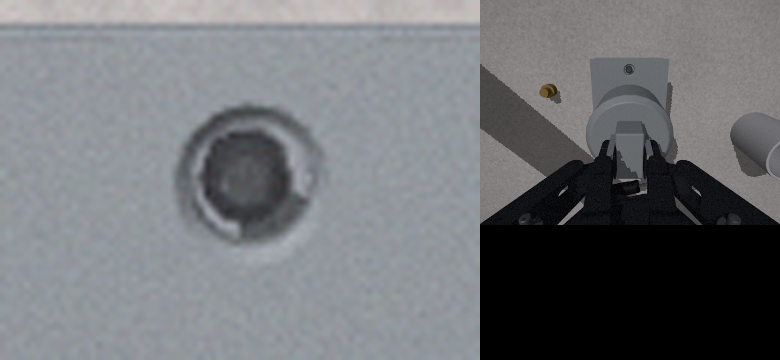

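The dowel shows well inside the hole: hole centre about crop (249.5,174), dowel disc about (245.5,175). Allowing for parallax, the cover sits about 1.2 mm too far outward along y and 0.4 mm to image right. I'll shift it, then descend with a force guard.

```bash
cat > fit.py <<'E'
from cups import *
import pickle
m,z,y2,t0=pickle.load(open("cov.pkl","rb"))
r=np.array(m["world_to_cam"])[0,:2];hy=np.array([np.cos(HY),np.sin(HY)])
X=HC-0.35*r-1.0*hy;print("target",X)
env.servo_line(np.r_[X,132],speed=30);env.hold(.3)
for fz in(44,40,36,32,28,26):
    h=env.servo_line(np.r_[X,82.2+fz],speed=25,threshold=6)
    t=readout.current_tool_pos();f=readout.current_wrist_force();print(fz,h,"flange z",round(t[2]-t0[2],2),t[:2].round(2),np.round(f,1),np.round(readout.current_moment(),2))
    if h:break
cv2.imwrite("pics/fit.png",optics.snapshot("wrist"));print(readout.current_time_s(),readout.current_finger_gap())
E
python3 fit.py
```

```text
target [ 488.80766065 -270.27859647]
44 False flange z 43.74 [ 488.68 -270.17] [-0.5 -0.3 -4.3] [-0.01  0.01  0.02]
40 False flange z 39.77 [ 488.67 -270.21] [-0.6  0.4 -4. ] [-0.01 -0.03 -0.03]
36 False flange z 35.79 [ 488.7  -270.19] [-0.1 -1.1 -4.6] [-0.03  0.01  0.01]
32 False flange z 31.81 [ 488.69 -270.22] [ 0.8 -0.6 -5.4] [-0.01 -0.03  0.01]
28 False flange z 27.8 [ 488.71 -270.2 ] [ 0.3 -0.3 -4.8] [-0.03 -0.01  0.02]
26 False flange z 25.91 [ 488.76 -270.25] [ 0.4  0.2 -4.2] [-0.03 -0.04  0.04]
33.8167 22.06770317167241
```

Both dowels are in their holes with no side load. Now I'll press it shut.

```bash
cat > press.py <<'E'
from cups import *
import pickle
m,z,y2,t0=pickle.load(open("cov.pkl","rb"))
X=readout.current_tool_pos()[:2]; X=np.array([488.81,-270.28])
for fz in(24,22.5,21,20.3,19.8,19.4,19,18.6,18.2,17.8,17.4,17,16.5,16):
    env.servo_line(np.r_[X,82.2+fz],speed=15);env.hold(.15)
    t=readout.current_tool_pos();f=readout.current_wrist_force();print(fz,"flange z",round(t[2]-t0[2],2),t[:2].round(2),np.round(f,1),np.round(readout.current_moment(),2),"gap",round(readout.current_finger_gap(),2))
    if f[2]>22:break
env.hold(.5);print(readout.current_wrist_force(),readout.current_time_s())
a=optics.snapshot("scene");b=optics.snapshot("side");w=optics.snapshot("wrist")
for n,i in zip(("scene","side","wrist"),(a,b,w)):cv2.imwrite(f"pics/end_{n}.png",i)
x,yv=map(int,proj(optics.camera_model("side"),[489,-270,50]));u,v=map(int,proj(optics.camera_model("scene"),[489,-270,50]))
A=cv2.resize(b[yv-45:yv+45,x-60:x+60],(400,300),interpolation=2);B=cv2.resize(a[v-45:v+45,u-60:u+60],(400,300),interpolation=2)
cv2.imwrite("pics/v9.png",np.vstack([np.hstack([A,B]),np.hstack([cv2.resize(a,(400,300)),cv2.resize(w,(400,300))])]))
E
python3 press.py
```

```text
24 flange z 24.18 [ 488.9  -270.36] [-1.2 -0.4  0.9] [ 0.01  0.02 -0.01] gap 22.43
22.5 flange z 22.53 [ 488.88 -270.34] [-0.7  0.1  2.8] [-0.12 -0.05 -0.03] gap 22.14
21 flange z 21.06 [ 488.88 -270.33] [-0.4 -0.8  4.7] [-0.12 -0.1  -0.03] gap 22.27
20.3 flange z 20.33 [ 488.87 -270.31] [-0.7  0.2  4.9] [-0.17 -0.2   0.05] gap 22.01
19.8 flange z 19.94 [ 488.81 -270.34] [-1.5  0.5  7.6] [-0.15 -0.05  0.02] gap 22.06
19.4 flange z 19.9 [ 488.79 -270.35] [-4.   1.  15.6] [ 0.05  0.28 -0.05] gap 22.22
19 flange z 19.84 [ 488.7  -270.34] [-5.9  2.1 22.8] [ 0.23  0.68 -0.01] gap 22.28
[-6.24633998  2.42291498 21.75882151] 37.15
```

View pics/v9.png

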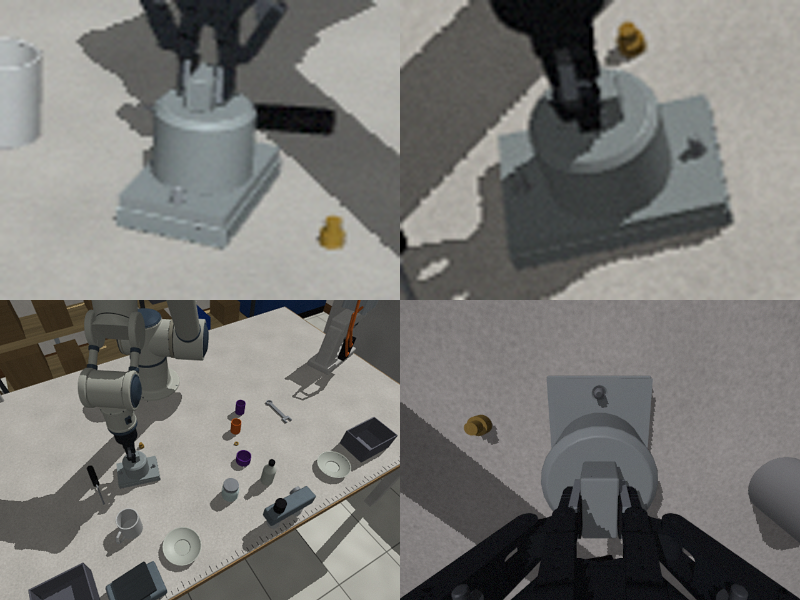

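The cover is flush on the lower half, with both dowels through the flange, and the bystanders haven't moved. Handing in while holding it pressed.

```bash
python3 - <<'E'
from h import *
print(readout.current_tool_pos(),readout.current_wrist_force());job_done();print(readout.current_time_s())
E
```

```text
[ 488.70807072 -270.34309834  102.0663251 ] [-7.13465533  2.45742062 22.11608507]
the job is handed in; nothing more can be done
the job is handed in; nothing more can be done
```

The silencer is assembled and I handed the job in with the arm still pressing the cover shut. It took about 37 s of the 70 s allowed.

- **Cups:** I stood the grey large cup in the socket and let go of it, then nested the grey small cup upright inside it and let go. Their undersides came to rest within about 1 mm of the expected 20 mm and 23 mm.
- **Cover:** It went onto both dowels with no noticeable side force. Pressing met the sprung ring, then a hard stop with the flange underside at 19.8–19.9 mm, against 20 mm for flush. At hand-in I was pressing with about 22 N.
- **Pictures:** The last ones show the flange flush on the sides in view, both dowels through their holes, and the other things on the table apparently where they were.
- **Checks that disagreed:** With the cover just above the dowels, the camera showed it about 1.2 mm off. I shifted it about 1 mm before lowering. A side force of about 7 N remained while pressing. After closing, I checked flushness only by the height reading and these pictures.

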